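# Hold a field probe centred in the guide of a guarded test bay

### The job

Swing the guard door of the test bay open by its handle until it stands at least square to the bay's front, and leave it open. Then draw the field probe (the tool with the straight round handle, a disc flange and a slim bare rod) up out of the tool rack and lower its rod, upright, down the middle of the guide hole without touching the guide, until the tip hangs in the clear gap about halfway between the guide's underside and the copper bar below, touching neither. Finish while holding it there, still and centred in the hole; do not let go, and leave everything else where it is.

Things in the scene. Friction and masses are not known exactly. Their poses are not given: they have to be found in the camera images.
- bay: Small bench test bay, fixed: grey base plate 130 x 170 mm and 12 mm thick, clear side walls and aluminium edges up to 121 mm high, a low back wall. Origin: centre of its underside on the table; its x axis points from the open front (x = -65 mm) to the back, y to the left seen from the front, z up. Its place and yaw vary.
- guard (a joint): Bay door: grey upright front panel 160 mm wide (16 to 129 mm high, 6 thick) with a clear hood on its top edge (118 mm deep, top at 130 mm) that covers the guide hole when shut. Vertical hinge at the bay's left front edge. Rad: 0 shut; grows as the free edge swings out of the front (clockwise from above); stop at 2.0; starts up to 0.25 ajar. Stiff hinge (0.12 N m): stays where left.
- guard_handle (a point): Grip point on the door handle, 120 mm above the table: a round upright steel bar 12 mm thick, 40 mm in front of the panel, 125 mm from the hinge axis along the panel. It leaves the panel level at height 70 mm, then turns straight up to a free end at 146 mm. Axes turn with the door: x points from bar to panel; equal to the bay's axes at joint value 0.
- guard_hinge (a point): Point on the door's vertical hinge axis, 120 mm above the table. Axes as for the handle.
- guide: White plastic guide plate fixed across the bay, 50 x 150 mm and 25 mm thick, underside 65 mm and top 90 mm above the table, with one upright through hole of 18 mm diameter at its centre. Origin: centre of its underside, on the hole's axis; axes as the bay.
- bore_mouth (a point): Centre of the guide hole's mouth in the plate's top face, 90 mm above the table.
- terminal: Copper bar on a black strip, fixed in the bay under the guide: 20 x 120 mm, flat top 25 mm above the table, so 40 mm of clear gap under the guide. Origin: centre of its underside.
- rack: Tool rack, fixed: base 90 x 240 mm, an aluminium plate (50 x 230 mm, top 115 mm above the table) with three 14 mm holes in a row along the rack's y axis, at y = -70, 0, 70 mm. A tool hangs in each, rod down; which hangs where varies. Origin: centre of its underside; place and yaw vary.
- probe: Field probe, about 0.12 kg, loose: round black handle 24 mm in diameter, 4 to 60 mm above the origin; under it a disc flange 36 mm in diameter and 4 mm thick that rests on the rack plate; below that a bare steel rod 8 mm in diameter and 100 mm long. Origin: on its axis at the flange's underside; z points up along the handle.
- probe_tip (a point): Centre of the lower end of the probe's rod, 100 mm below the flange's underside.
- nutdriver: Other tool in the rack: pear-shaped black handle 34 mm at its widest, 56 mm high, on a 10 mm rod; origin where it rests on the rack plate. Leave alone.
- teekey: Other tool in the rack: T-shaped, with a level bar 64 x 16 mm on top (56 mm above its origin) and a 10 mm rod; origin where it rests on the rack plate. Leave alone.
- relay: White and black relay block, 45 x 40 x 71 mm, standing to the right of the bay. Origin: centre of underside. Leave alone.
- bottle: Green glass bottle, 62 mm in diameter, 200 mm high, standing to the left of the bay. Origin: centre of underside. Leave alone.
- screwdriver: Screwdriver lying on the bench to the left, beyond the terminal strip. Leave alone.
- strip: Strip of terminal blocks, 42 x 110 x 38 mm, on the bench to the left. Origin: centre of underside. Leave alone.
- meter: Yellow hand multimeter, 160 x 80 x 42 mm, lying to the right. Origin: centre of underside. Leave alone.
There are look-alikes about, which are no part of the job. What is shaped like the probe but brown or purple is not meant. What is shaped like the bay but blue or red is not meant.

How it is judged:
On the way, in this order (a step that is already met when the one before it is completed fails the run):
1. the guard door has been swung at least nearly square open while the probe is still in the rack (value of joint guard above 1.45 rad and distance of probe from where it was at the start of the episode below 0.03 m), for 0.2 s.
2. the probe is held in the fingers, lifted clear of the rack (height (world z) of probe_tip above 0.095 m and contact force between probe and the fingers above 0.5 N and contact force between probe and rack below 0.05 N), for 0.1 s.
At the end, for the whole second after the job is handed in: Guard open at least 1.4 rad; probe held in the fingers, still, within 0.08 rad of upright, tip within 3.5 mm of the hole axis and 8 to 32 mm below the guide (40 mm gap), touching no part of the bay; all other loose things within 30 mm of their start (value of joint guard above 1.4 rad and horizontal distance between probe_tip and bore_mouth below 0.0035 m and horizontal distance between probe and bore_mouth below 0.009 m and angle between probe's own z axis and vertical below 0.08 rad and height (world z) of probe_tip between 0.033 and 0.057 m and contact force between probe and the fingers above 0.5 N and contact force between probe and bay below 0.05 N and linear speed of probe below 0.02 m/s and distance of each of nutdriver, teekey, relay, bottle, screwdriver, strip, meter from where it was at the start of the episode below 0.03 m); the arm keeps its last pose, push and grip.
It fails at once if the probe touches the guide (over 0.3 N) (contact force between probe and guide above 0.3 N).
It fails at once if the probe touches the copper bar (over 0.3 N) (contact force between probe and terminal above 0.3 N).
It fails at once if another tool or a bystander is displaced by more than 30 mm (distance of any of nutdriver, teekey, relay, bottle, screwdriver, strip, meter from where it was at the start of the episode above 0.03 m).
It also fails if it takes over 72 s, if anything falls off the work surface, if the arm or the gripper's body presses on something with over 40 N, if the wrist force passes 120 N, or if a joint passes its speed limit or range.

### The arm

A 6-joint arm with a two-finger parallel gripper is mounted at the origin on the work surface. World frame = base frame: x ahead of the robot, y to its left, z up, the work surface at z = 0. Lengths are in m, angles in rad, forces in N, time in s.
With the tool pointing down it reaches from about 0.15 to 0.775 m from the base axis. Payload 6.1 kg.
Tool frame: the origin (TCP) lies at the very end of the fingers, on their centre line; the grasp point (between the pads) lies 19 mm behind it (robot.grip_point_offset is the distance from the TCP to the grasp point, in m); z points along the fingers, y is the line along which they close (so a half turn about z gives the same grasp; the last joint's range is limited). The gripper opens to 85 mm and grips with 20 to 120 N. Pads are 22 mm wide; open, the fingers measure 114 mm over their backs; the gripper's body (76 mm by 85 mm) begins 54 mm behind the grasp point. The pads swing forward as they close: fully open they stand 13 mm farther back than shut.
Start: joints at [-1.141, 0.126, -0.04, 1.405, 0, 1.571], TCP at [0.219, -0.477, 0.231] pointing down, gripper open.
Joint ranges: [-2.72, 2.72], [-0.95, 1.95], [-1.27, 1.35], [-1.78, 2.02], [-1.46, 1.47], [-3.14, 3.14]. Speed limits (rad/s): [2.39, 2.39, 3.01, 3.14, 3.14, 3.14].

### API

Orientations are given as [roll, pitch, yaw] about the fixed x, y, z axes, in that order (R = Rz(yaw) Ry(pitch) Rx(roll)).
In Python, from station import monitor, read_camera, camera_info, finish_job, robot gives the robot as it stands.
- The arm moves only by the tool send_rows, never from a script. Its argument "plan" is a list of rows, each an object of numbers: "grip": the closure, from -1 (fully open) to 1 (shut), so that 0 is half open; "x", "y", "z": the shift along the tool's x, y, z in m; "turn": the turn about the tool's z in degrees. A call has 1 to 12 rows; each row shifts and turns the commanded pose from where the row before left it, along the tool's axes as they then stand; what a row does not reach is not made up. A row lasts 1/8 s, in which the tool goes at most 62.5 mm and 10.7 degrees, less where a joint would pass 70% of its speed; a pose out of reach is approached as far as the arm can. A call is refused whole if a number of a shift passes 0.0625 or a number of a turn 10.7, either way. A call with a gripper value outside its range is refused whole. The fingers move at their own pace and stop on an object; "force" is the grip in N (left out, the last holds). Time passes only in rows, so rows that do not move let the fingers close. It gives the time, the measured TCP pose, the force, the opening and the grip force at its end, in the units of the state.
- monitor.get_state(): the state, without advancing time (a new reading comes with each control period).
- read_camera(name): name is "scene" or "top" or "wrist"; returns the picture (400x640x3 uint8, red, green, blue); there is no depth.
- camera_info(name): a dict with "mtx" (3x3 intrinsics, pixels), "world_to_cam" (4x4, takes a point from world to camera coordinates); the wrist camera has in their place "mount" (4x4, takes a point from camera to tool coordinates, whose origin is the TCP and whose axes are the flange's). Camera axes: x right, y down, z forward; pixel columns grow to the right and rows downward; lengths in m; the calibration is good to about 2 mm. A picture is of the moment at which its call begins: read the wrist's pose just before it. camera_info takes no time and is no camera call.
- finish_job(): hands the job in; it is judged then, once.
The state is a dict: "time": time; "joint_pos": joint angles; "joint_velocities": joint speeds; "effort": joint torques, N m; "ee_pos": TCP position; "eef_rot": TCP orientation; "force": force on the tool from outside, world axes, zero at the start; "wrist_torque": the same for the moment, N m; "opening": finger opening in m; "grip_force": force on a finger pad.
Only numpy, scipy, OpenCV 4.12 (cv2) and the standard library are available. Lean on these libraries where they do the work, as an engineer would, in place of code of your own. Each camera call takes 0.05 s, during which the arm holds its last target. There are 200 camera calls.

## Working session

There is one attempt and no reset: what is moved stays moved. The work goes in short steps, Python scripts to look and compute and a tool call to move; the robot and the scene stay as the last step left them, time stands still between calls to the robot, and variables do not carry over. Pictures are saved under pics/ and viewed, at most 10 in all, crops included, and the job is handed in when it is done.

Besides the shell and the picture viewer there is one more tool, called after ">>>" by a JSON object that holds its "api" and its "payload". send_rows: Moves the arm, as the interface text tells. Its arguments: {"type":"object","properties":{"plan":{"type":"array","items":{"type":"object","properties":{"grip":{"type":"number"},"x":{"type":"number"},"y":{"type":"number"},"z":{"type":"number"},"turn":{"type":"number"}}}},"force":{"type":"number"}},"required":["plan"]}

```bash
mkdir -p pics
cat > h.py <<'E'
import numpy as np,cv2
from station import monitor,read_camera,camera_info,finish_job,robot
def snap(n,f):
    im=read_camera(n); cv2.imwrite('pics/'+f,im[:,:,::-1]); return im
def proj(n,P):
    c=camera_info(n);K=np.array(c['mtx']);T=np.array(c['world_to_cam'])
    p=T[:3,:3]@np.array(P,float)+T[:3,3];p=K@p;return p[:2]/p[2]
def ray(n,u,v,z):
    c=camera_info(n);K=np.array(c['mtx']);T=np.array(c['world_to_cam'])
    R=T[:3,:3];o=-R.T@T[:3,3];d=R.T@np.linalg.inv(K)@[u,v,1];return o+d*(z-o[2])/d[2]
E
python3 - <<'E'
from h import *
a=snap('scene','s0.png');b=snap('top','t0.png')
print(monitor.get_state())
for n in('scene','top'):print(camera_info(n))
print(camera_info('wrist'))
cv2.imwrite('pics/t0b.png',cv2.resize(b,(800,500),interpolation=cv2.INTER_CUBIC)[:,:,::-1])
cv2.imwrite('pics/s0b.png',cv2.resize(a,(800,500),interpolation=cv2.INTER_CUBIC)[:,:,::-1])
E
```

```text
{'time': 0.1, 'joint_pos': array([-1.14096889e+00,  1.26332801e-01, -4.05049313e-02,  1.40539156e+00,
       -1.47624014e-05,  1.57078038e+00]), 'joint_velocities': array([-0.00068182, -0.00050014,  0.00193059, -0.00130147,  0.00061389,
       -0.00058837]), 'effort': array([ 1.10620484e-03, -4.36905813e+01,  3.53604913e+01,  1.37279902e-02,
        1.69128034e-04,  9.30189685e-06]), 'ee_pos': array([ 0.2186195 , -0.47691643,  0.2306004 ]), 'eef_rot': array([-3.14015969e+00,  1.47395308e-05,  4.29843404e-01]), 'force': array([ 0.09263775,  0.35453715, -0.37732113]), 'wrist_torque': array([-0.00177134, -0.00423718, -0.05201901]), 'grip_force': 0.0, 'opening': 0.08543594210223851}
{'mtx': array([[482.02441831,   0.        , 321.87832398],
       [  0.        , 482.02441831, 196.97901666],
       [  0.        ,   0.        ,   1.        ]]), 'world_to_cam': array([[ 0.37448542,  0.92705592,  0.01811041, -0.16389716],
       [ 0.71423715, -0.27595169, -0.64320756, -0.33335726],
       [-0.59129178,  0.25380698, -0.76547766,  1.87351003],
       [ 0.        ,  0.        ,  0.        ,  1.
[... 347 characters left out ...]
40890795e-01],
       [ 8.30675786e-02, -4.26897640e-03, -9.96534773e-01,
         1.74469789e+00],
       [ 0.00000000e+00,  0.00000000e+00,  0.00000000e+00,
         1.00000000e+00]])}
{'mtx': array([[330.12472859,   0.        , 317.5709879 ],
       [  0.        , 330.12472859, 197.48417878],
       [  0.        ,   0.        ,   1.        ]]), 'mount': array([[ 1.92343157e-04, -9.65239414e-01, -2.61367244e-01,
         6.55537342e-02],
       [ 9.99999970e-01,  1.45640566e-04,  1.98055180e-04,
        -2.74019693e-04],
       [-1.53104992e-04, -2.61367274e-01,  9.65239413e-01,
        -1.42546157e-01],
       [ 0.00000000e+00,  0.00000000e+00,  0.00000000e+00,
         1.00000000e+00]])}
```

View pics/t0b.png

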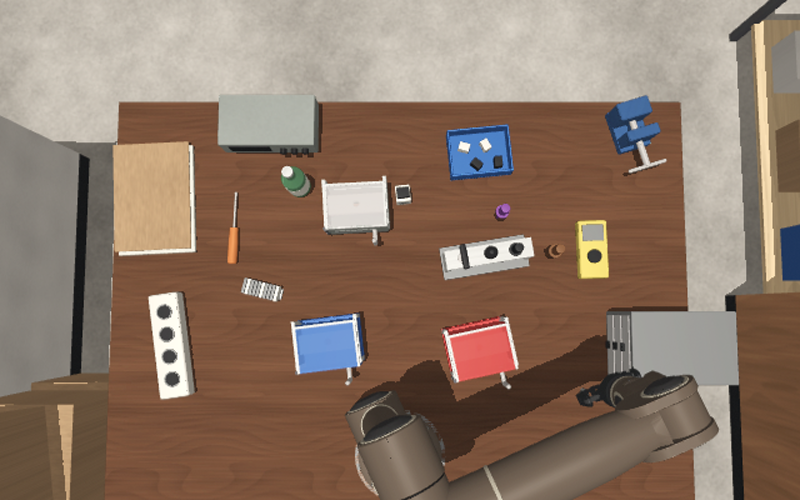

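View pics/s0b.png

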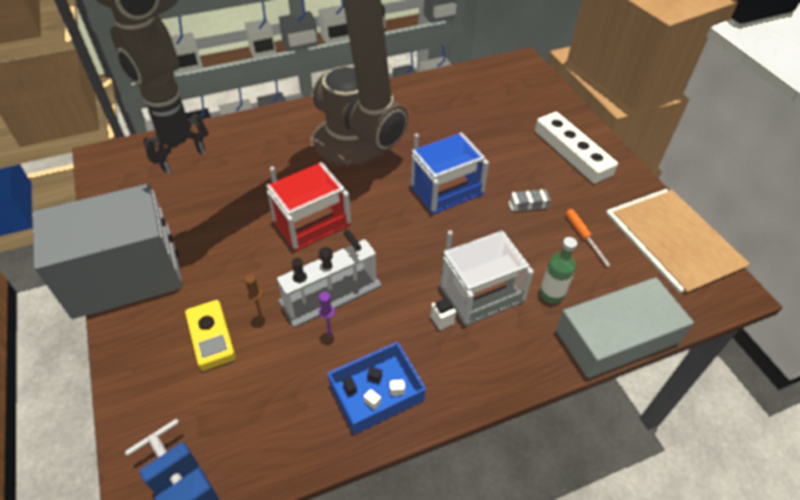

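The top view shows the grey bay at (355,208)/800 with its door handle at (376,237), and the rack at (487,256). Candidates for the probe are rack tools at (464,256) (T-bar), (491,252) and (516,248), plus the purple (503,211) and brown (555,251) look-alikes. The blue (327,345) and red (480,350) bays are decoys. I'll check with one close crop.

Run:
```python
import cv2,numpy as np
t=cv2.imread('pics/t0.png');s=cv2.imread('pics/s0.png')
f=lambda im,x,y,w,h:cv2.resize(im[y:y+h,x:x+w],(400,300),interpolation=cv2.INTER_CUBIC)
m=np.vstack([np.hstack([f(t,250,132,80,60),f(t,348,176,80,60)]),np.hstack([f(s,345,180,80,60),f(s,220,180,92,69)])])
cv2.imwrite('pics/m0.png',m)
```

```text
(no output)
```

View pics/m0.png

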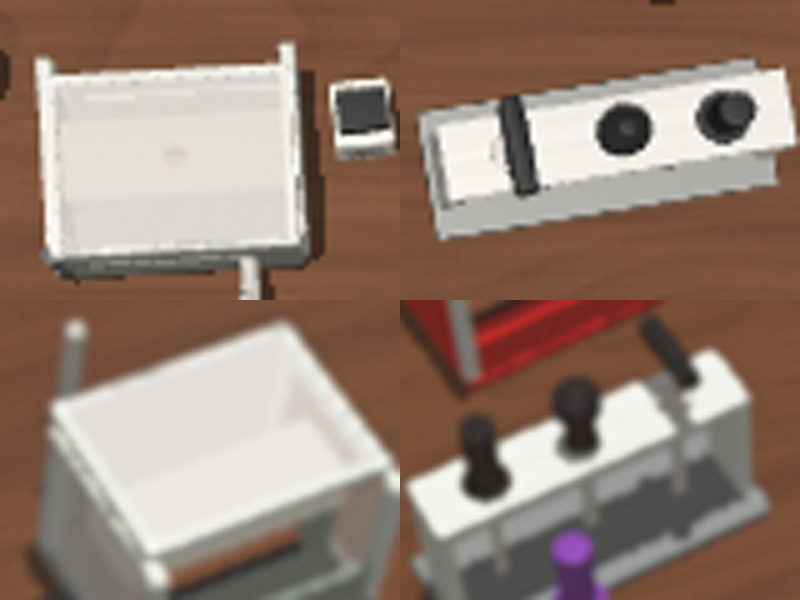

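The probe is the image-right tool in the rack: straight handle and disc flange, flange at about (492,199) in the full top picture. The middle tool is the pear-shaped nutdriver and the left one the tee key. The bay hole is at about (285,163), and the door is on the robot's side, with its handle at (300,188).

Run:
```python
from h import *
r=lambda u,v,z:print((u,v),ray('top',u,v,z).round(4))
o=camera_info('top')['world_to_cam'];print(-o[:3,:3].T@o[:3,3])
r(285,163,.09);r(259,145,.121);r(308,142,.121)
r(300.5,187,.146);r(301,193,.07)
r(494,197.5,.175);r(492,199.5,.115);r(473,202,.165)
t=cv2.imread('pics/t0.png')
cv2.imwrite('pics/c1.png',cv2.resize(t[172:202,275:325],(800,480),interpolation=cv2.INTER_CUBIC))
```

```text
[ 0.39409892 -0.01777953  1.78369153]
(285, 163) [0.6775 0.1133 0.09  ]
(259, 145) [0.7318 0.1965 0.121 ]
(308, 142) [0.742  0.0359 0.121 ]
(300.5, 187) [0.5904 0.0587 0.146 ]
(301, 193) [0.5792 0.0605 0.07  ]
(494, 197.5) [ 0.554  -0.5523  0.175 ]
(492, 199.5) [ 0.5534 -0.5656  0.115 ]
(473, 202) [ 0.5407 -0.4887  0.165 ]
```

View pics/c1.png

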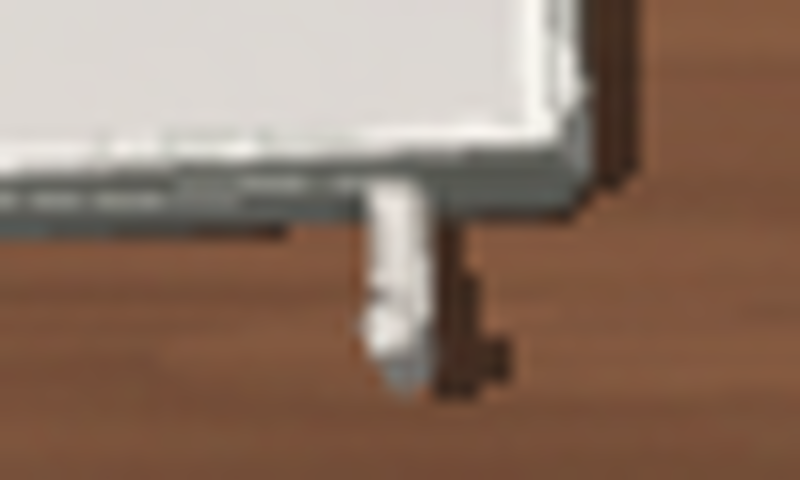

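>>> {"api": "send_rows", "payload": {"plan": [{"turn": 10.5, "z": -0.02, "grip": -1}, {"turn": 10.5, "z": -0.02}, {"x": 0.036, "y": -0.05}, {"x": 0.036, "y": -0.05}, {"x": 0.036, "y": -0.05}, {"x": 0.036, "y": -0.05}, {"x": 0.036, "y": -0.05}, {"x": 0.036, "y": -0.05}, {"x": 0.036, "y": -0.05}, {"x": 0.036, "y": -0.05}, {"x": 0.036, "y": -0.05}, {"x": 0.036, "y": -0.05}]}}

```text
schema error: expected keys grip, x, y, z, turn
```

>>> {"api": "send_rows", "payload": {"plan": [{"turn": 10.5, "x": 0, "y": 0, "z": -0.02, "grip": -1}, {"turn": 10.5, "x": 0, "y": 0, "z": -0.02, "grip": -1}, {"x": 0.036, "y": -0.05, "z": 0, "turn": 0, "grip": -1}, {"x": 0.036, "y": -0.05, "z": 0, "turn": 0, "grip": -1}, {"x": 0.036, "y": -0.05, "z": 0, "turn": 0, "grip": -1}, {"x": 0.036, "y": -0.05, "z": 0, "turn": 0, "grip": -1}, {"x": 0.036, "y": -0.05, "z": 0, "turn": 0, "grip": -1}, {"x": 0.036, "y": -0.05, "z": 0, "turn": 0, "grip": -1}, {"x": 0.036, "y": -0.05, "z": 0, "turn": 0, "grip": -1}, {"x": 0.036, "y": -0.05, "z": 0, "turn": 0, "grip": -1}, {"x": 0.036, "y": -0.05, "z": 0, "turn": 0, "grip": -1}, {"x": 0, "y": 0, "z": 0, "turn": 0, "grip": -1}]}}

```text
time: 1.6
ee_pos: [0.5149, -0.0043, 0.2699]
eef_rot: [-3.141, 0.002, 0.069]
force: [-0.6, -0.4, 0.0]
opening: 0.0851
grip_force: 0.0
```

```bash
cat >> h.py <<'E'
from scipy.spatial.transform import Rotation as Ro
def wcam(s):
    M=np.eye(4);M[:3,:3]=Ro.from_euler('xyz',s['eef_rot']).as_matrix();M[:3,3]=s['ee_pos'];return M@np.array(camera_info('wrist')['mount'])
def wray(C,u,v,z):
    d=C[:3,:3]@np.linalg.inv(camera_info('wrist')['mtx'])@[u,v,1];return C[:3,3]+d*(z-C[2,3])/d[2]
def st():
    s=monitor.get_state();print(round(s['time'],2),s['ee_pos'].round(4),s['eef_rot'].round(3),s['force'].round(1),s['opening'],s['grip_force']);return s
def wsnap(f):
    s=st();C=wcam(s);im=snap('wrist',f);np.save('pics/'+f+'.npy',C);return im,C
E
python3 -c "
from h import *
wsnap('w1.png')"
```

```text
1.6 [ 0.5149 -0.0043  0.2699] [-3.141e+00  2.000e-03  6.900e-02] [-0.6 -0.4  0. ] 0.08511749401489348 0.0
```

View pics/w1.png

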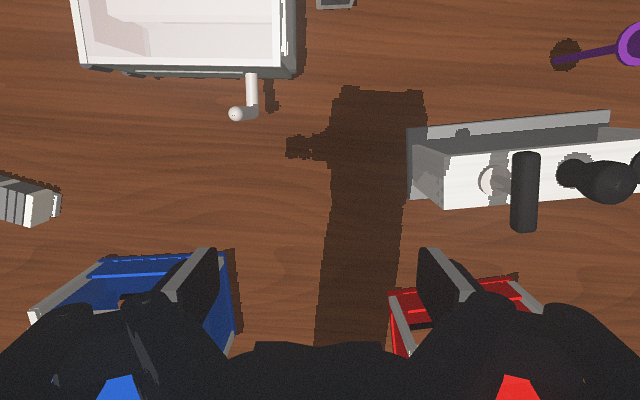

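The wrist view shows the handle's free end at (236,114), the door's top front edge from (80,65) to (283,68), and the rack to the right.

```bash
python3 -c "
from h import *
C=np.load('pics/w1.png.npy')
for u,v,z in((236,113,.146),(80,65,.13),(283,66,.13)):print(wray(C,u,v,z))"
```

```text
[0.57196283 0.06374657 0.146     ]
[0.6000743  0.19211082 0.13      ]
[0.61054586 0.03021235 0.13      ]
```

>>> {"api": "send_rows", "payload": {"force": 30, "plan": [{"x": 0.031, "y": -0.032, "z": 0, "turn": 0, "grip": -1}, {"x": 0.0306, "y": -0.0317, "z": 0, "turn": 0, "grip": -1}, {"x": 0, "y": 0, "z": 0.05, "turn": 0, "grip": -1}, {"x": 0, "y": 0, "z": 0.05, "turn": 0, "grip": -1}, {"x": 0, "y": 0, "z": 0.05, "turn": 0, "grip": -0.7}, {"x": 0, "y": 0, "z": 0.019, "turn": 0, "grip": -0.4}, {"x": 0, "y": 0, "z": 0, "turn": 0, "grip": 0.2}, {"x": 0, "y": 0, "z": 0, "turn": 0, "grip": 0.6}, {"x": 0, "y": 0, "z": 0, "turn": 0, "grip": 1}, {"x": 0, "y": 0, "z": 0, "turn": 0, "grip": 1}, {"x": 0, "y": 0, "z": 0, "turn": 0, "grip": 1}]}}

```text
time: 3.02
ee_pos: [0.5691, 0.0642, 0.1028]
eef_rot: [-3.1, 0.002, 0.092]
force: [-8.3, 58.2, -5.9]
opening: 0.0129
grip_force: 29.3
```

>>> {"api": "send_rows", "payload": {"plan": [{"x": 0, "y": -0.001, "z": 0, "turn": 0, "grip": 1}, {"x": 0, "y": -0.001, "z": 0, "turn": 0, "grip": 1}, {"x": 0, "y": 0, "z": 0, "turn": 0, "grip": 1}]}}

```text
time: 3.4
ee_pos: [0.5691, 0.0648, 0.1029]
eef_rot: [-3.101, 0.002, 0.094]
force: [-8.1, 55.6, -5.8]
opening: 0.0119
grip_force: 29.8
```

```bash
python3 -c "
from h import *
s=monitor.get_state();print(s['wrist_torque'],s['joint_pos'].round(4),s['effort'].round(1))
a,C=wsnap('w2.png');b=snap('scene','s2.png')
f=lambda im:cv2.resize(im,(400,300),interpolation=cv2.INTER_CUBIC)
m=np.hstack([cv2.resize(a[80:400,200:440],(450,600)),cv2.resize(b[100:300,280:396],(350,600),interpolation=cv2.INTER_CUBIC)])
cv2.imwrite('pics/m2.png',m[:,:,::-1])"
```

```text
[10.01484372  1.45484462  0.25958918] [ 0.0925  0.2461 -0.1768  1.1503  0.0405  3.1405] [-32.6 -53.4  38.1  -1.2 -14.7   0.3]
3.4 [0.5691 0.0648 0.1029] [-3.101e+00  2.000e-03  9.400e-02] [-8.1 55.6 -5.8] 0.011934505109912357 29.7959821857512
```

View pics/m2.png

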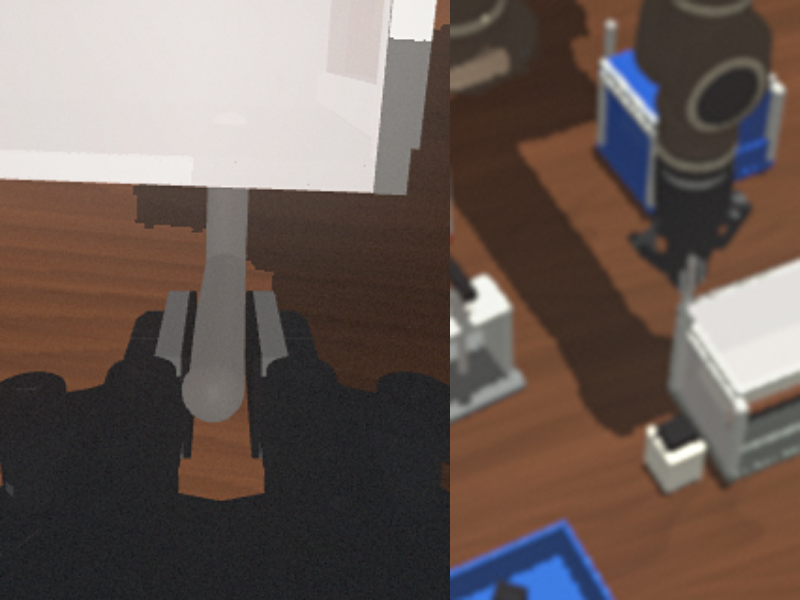

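The bar (free end at (215,390) in the crop) is gripped, but joint 6 is at its limit, which explains the tilt and side force. I'll release, flip the wrist half a turn and regrip.

>>> {"api": "send_rows", "payload": {"plan": [{"x": 0, "y": 0, "z": 0, "turn": 0, "grip": 0.4}, {"x": 0, "y": 0, "z": 0, "turn": 0, "grip": 0}, {"x": 0, "y": 0, "z": 0, "turn": 0, "grip": -0.5}, {"x": 0, "y": 0, "z": -0.05, "turn": 0, "grip": -0.8}, {"x": 0, "y": 0, "z": -0.05, "turn": 0, "grip": -0.8}, {"x": 0, "y": 0, "z": 0, "turn": -10.5, "grip": -0.8}, {"x": 0, "y": 0, "z": 0, "turn": -10.5, "grip": -0.8}, {"x": 0, "y": 0, "z": 0, "turn": -10.5, "grip": -0.8}, {"x": 0, "y": 0, "z": 0, "turn": -10.5, "grip": -0.8}, {"x": 0, "y": 0, "z": 0, "turn": -10.5, "grip": -0.8}, {"x": 0, "y": 0, "z": 0, "turn": -10.5, "grip": -0.8}, {"x": 0, "y": 0, "z": 0, "turn": -10.5, "grip": -0.8}]}}

```text
time: 5.0
ee_pos: [0.5723, 0.0484, 0.2035]
eef_rot: [-3.141, -0.009, 1.371]
force: [0.3, -0.8, 0.5]
opening: 0.077
grip_force: 0.0
```

>>> {"api": "send_rows", "payload": {"plan": [{"x": 0, "y": 0, "z": 0, "turn": -10.5, "grip": -0.8}, {"x": 0, "y": 0, "z": 0, "turn": -10.5, "grip": -0.8}, {"x": 0, "y": 0, "z": 0, "turn": -10.5, "grip": -0.8}, {"x": 0, "y": 0, "z": 0, "turn": -10.5, "grip": -0.8}, {"x": 0, "y": 0, "z": 0, "turn": -10.5, "grip": -0.8}, {"x": 0, "y": 0, "z": 0, "turn": -10.5, "grip": -0.8}, {"x": 0, "y": 0, "z": 0, "turn": -10.5, "grip": -0.8}, {"x": 0, "y": 0, "z": 0, "turn": -10.5, "grip": -0.8}, {"x": 0, "y": 0, "z": 0, "turn": -10.5, "grip": -0.8}, {"x": 0, "y": 0, "z": 0, "turn": -10.5, "grip": -0.8}, {"x": 0, "y": 0, "z": 0, "turn": 0, "grip": -0.8}]}}

```text
time: 6.38
ee_pos: [0.5722, 0.0487, 0.2033]
eef_rot: [3.132, 0.001, -3.088]
force: [0.4, 0.9, -0.2]
opening: 0.077
grip_force: 0.0
```

```bash
python3 -c "
from h import *
s=monitor.get_state();print(s['joint_pos'].round(3))
im,C=wsnap('w3.png')
K=np.array(camera_info('wrist')['mtx'])
for P in((.572,.0635,.146),(.604,.191,.13)):
  p=np.linalg.inv(C)@[*P,1];p=K@p[:3];print(p[:2]/p[2])"
```

```text
[0.08  0.219 0.011 1.362 0.009 0.026]
6.38 [0.5722 0.0487 0.2033] [ 3.132e+00  1.000e-03 -3.088e+00] [ 0.4  0.9 -0.2] 0.07696100580895261 0.0
[339.84296297 216.95123407]
[511.97163469 260.7521259 ]
```

View pics/w3.png

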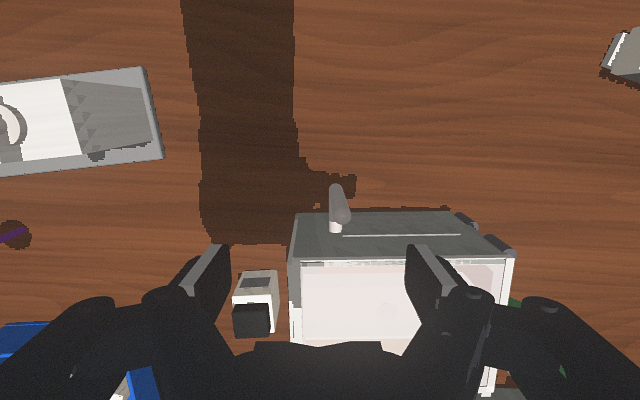

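The bar's free end is at about (342,218), against a prediction of (340,217), so the estimate holds. Next I descend and grip.

>>> {"api": "send_rows", "payload": {"force": 20, "plan": [{"x": -0.001, "y": 0.0158, "z": 0, "turn": -0.6, "grip": -0.8}, {"x": 0, "y": 0, "z": 0.05, "turn": 0, "grip": -0.6}, {"x": 0, "y": 0, "z": 0.052, "turn": 0, "grip": -0.3}, {"x": 0, "y": 0, "z": 0, "turn": 0, "grip": 0.2}, {"x": 0, "y": 0, "z": 0, "turn": 0, "grip": 0.6}, {"x": 0, "y": 0, "z": 0, "turn": 0, "grip": 1}, {"x": 0, "y": 0, "z": 0, "turn": 0, "grip": 1}, {"x": 0, "y": 0, "z": 0, "turn": 0, "grip": 1}]}}

```text
time: 7.42
ee_pos: [0.5732, 0.0656, 0.103]
eef_rot: [3.134, 0.003, -3.075]
force: [-1.9, -4.4, 0.9]
opening: 0.0112
grip_force: 22.0
```

>>> {"api": "send_rows", "payload": {"plan": [{"x": 0.0128, "y": 0.0049, "z": 0, "turn": 6, "grip": 1}, {"x": 0.0128, "y": 0.0049, "z": 0, "turn": 6, "grip": 1}, {"x": 0.0128, "y": 0.0049, "z": 0, "turn": 6, "grip": 1}, {"x": 0.0128, "y": 0.0049, "z": 0, "turn": 6, "grip": 1}, {"x": 0.0128, "y": 0.0049, "z": 0, "turn": 6, "grip": 1}, {"x": 0.0128, "y": 0.0049, "z": 0, "turn": 6, "grip": 1}, {"x": 0.0128, "y": 0.0049, "z": 0, "turn": 6, "grip": 1}, {"x": 0.0128, "y": 0.0049, "z": 0, "turn": 6, "grip": 1}]}}

```text
time: 8.43
ee_pos: [0.4886, 0.1326, 0.103]
eef_rot: [3.133, -0.006, 2.368]
force: [1.6, -0.3, -5.0]
opening: 0.0113
grip_force: 21.6
```

>>> {"api": "send_rows", "payload": {"plan": [{"x": 0.0128, "y": 0.0049, "z": 0, "turn": 6, "grip": 1}, {"x": 0.0128, "y": 0.0049, "z": 0, "turn": 6, "grip": 1}, {"x": 0.0128, "y": 0.0049, "z": 0, "turn": 6, "grip": 1}, {"x": 0.0128, "y": 0.0049, "z": 0, "turn": 6, "grip": 1}, {"x": 0.0128, "y": 0.0049, "z": 0, "turn": 6, "grip": 1}, {"x": 0.0128, "y": 0.0049, "z": 0, "turn": 6, "grip": 1}, {"x": 0.0128, "y": 0.0049, "z": 0, "turn": 6, "grip": 1}, {"x": 0.0128, "y": 0.0049, "z": 0, "turn": 6, "grip": 1}, {"x": 0.0128, "y": 0.0049, "z": 0, "turn": 6, "grip": 1}, {"x": 0, "y": 0, "z": 0, "turn": 0, "grip": 1}]}}

```text
time: 9.68
ee_pos: [0.4879, 0.2518, 0.1031]
eef_rot: [3.141, -0.01, 1.428]
force: [5.9, -1.1, -9.1]
opening: 0.0112
grip_force: 20.8
```

>>> {"api": "send_rows", "payload": {"plan": [{"x": 0, "y": 0, "z": 0, "turn": 0, "grip": 0.4}, {"x": 0, "y": 0, "z": 0, "turn": 0, "grip": 0}, {"x": 0, "y": 0, "z": 0, "turn": 0, "grip": -0.3}, {"x": 0, "y": 0, "z": -0.05, "turn": 0, "grip": -0.4}, {"x": 0, "y": 0, "z": -0.05, "turn": 0, "grip": -0.4}, {"x": 0, "y": 0, "z": -0.06, "turn": 0, "grip": -0.4}, {"x": 0, "y": 0, "z": -0.06, "turn": 0, "grip": -0.4}]}}

```text
time: 10.55
ee_pos: [0.4858, 0.2488, 0.3248]
eef_rot: [-3.14, -0.01, 1.429]
force: [1.2, 0.2, -0.1]
opening: 0.0594
grip_force: 0.0
```

Run:
```python
from h import *
s=st();print(s['joint_pos'].round(3))
print(ray('top',414.6,197,.175),ray('top',412,199.4,.117))
b=snap('top','t1.png')
cv2.imwrite('pics/c2.png',cv2.resize(b[120:240,230:430],(800,480),interpolation=cv2.INTER_CUBIC)[:,:,::-1])
```

```text
10.55 [0.4858 0.2488 0.3248] [-3.14  -0.01   1.429] [ 1.2  0.2 -0.1] 0.05941920250238098 0.0
[0.468 0.184 0.234 1.617 0.009 2.181]
[ 0.55544503 -0.30201477  0.175     ] [ 0.5533922  -0.30366718  0.117     ]
```

View pics/c2.png

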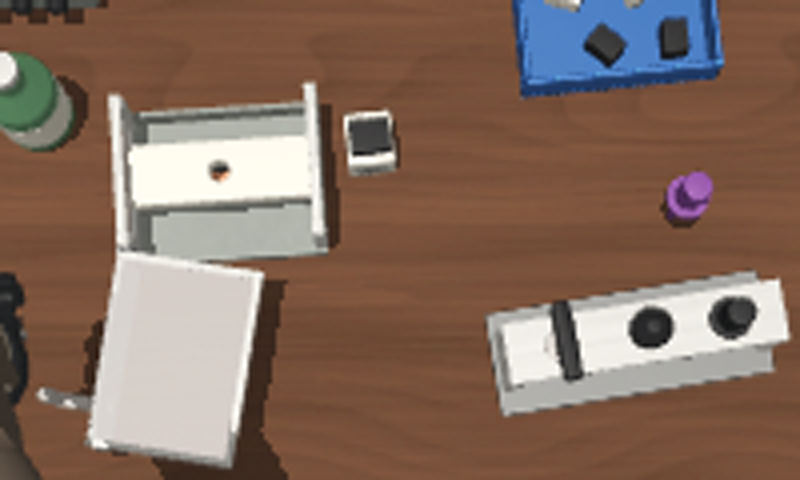

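The door now stands well past square, and the hole is uncovered at crop (219,171). I'm going above the probe, keeping the yaw.

>>> {"api": "send_rows", "payload": {"plan": [{"x": -0.0537, "y": 0.0145, "z": 0, "turn": 0, "grip": -0.4}, {"x": -0.0537, "y": 0.0145, "z": 0, "turn": 0, "grip": -0.4}, {"x": -0.0537, "y": 0.0145, "z": 0, "turn": 0, "grip": -0.4}, {"x": -0.0537, "y": 0.0145, "z": 0, "turn": 0, "grip": -0.4}, {"x": -0.0537, "y": 0.0145, "z": 0, "turn": 0, "grip": -0.4}, {"x": -0.0537, "y": 0.0145, "z": 0, "turn": 0, "grip": -0.4}, {"x": -0.0537, "y": 0.0145, "z": 0, "turn": 0, "grip": -0.6}, {"x": -0.0537, "y": 0.0145, "z": 0, "turn": 0, "grip": -0.6}, {"x": -0.0537, "y": 0.0145, "z": 0.02, "turn": 0, "grip": -0.6}, {"x": -0.0537, "y": 0.0145, "z": 0.03, "turn": 0, "grip": -0.6}, {"x": 0, "y": 0, "z": 0.02, "turn": 0, "grip": -0.6}, {"x": 0, "y": 0, "z": 0, "turn": 0, "grip": -0.6}]}}

```text
time: 12.1
ee_pos: [0.553, -0.3021, 0.2455]
eef_rot: [-3.136, -0.011, 1.428]
force: [0.1, 0.4, -1.2]
opening: 0.0681
grip_force: 0.0
```

Run:
```python
from h import *
print(monitor.get_state()['joint_pos'].round(3))
wsnap('w4.png')
```

```text
[-0.504  0.342  0.265  1.503  0.008  1.21 ]
12.1 [ 0.553  -0.3021  0.2455] [-3.136 -0.011  1.428] [ 0.1  0.4 -1.2] 0.06811493922638838 0.0
```

View pics/w4.png

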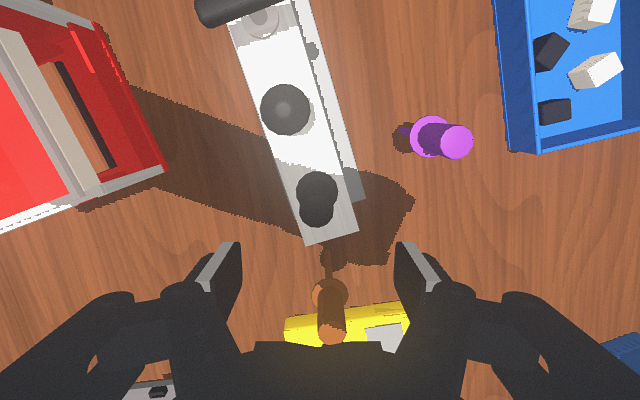

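The probe's handle top is at (316,210) and its flange at (316,192). The pear tool at (285,110) lies well to the side.

Run:
```python
from h import *
C=np.load('pics/w4.png.npy');im=cv2.imread('pics/w4.png')
g=im.max(2)[160:240,290:345];m=(g<75).astype('uint8')
ys,xs=np.where(m);print(xs.min()+290,xs.max()+290,ys.min()+160,ys.max()+160)
for u,v,z in((316,211,.175),(316,192,.119)):print(wray(C,u,v,z))
```

```text
298 337 180 226
[ 0.55101561 -0.30217383  0.175     ]
[ 0.55037819 -0.30237579  0.119     ]
```

>>> {"api": "send_rows", "payload": {"force": 35, "plan": [{"x": -0.0013, "y": -0.002, "z": 0.04, "turn": 0, "grip": -0.6}, {"x": 0, "y": 0, "z": 0.04, "turn": 0, "grip": -0.6}, {"x": 0, "y": 0, "z": 0.03, "turn": 0, "grip": -0.6}, {"x": 0, "y": 0, "z": 0.0095, "turn": 0, "grip": -0.6}, {"x": 0, "y": 0, "z": 0, "turn": 0, "grip": -0.2}, {"x": 0, "y": 0, "z": 0, "turn": 0, "grip": 0.2}, {"x": 0, "y": 0, "z": 0, "turn": 0, "grip": 0.5}, {"x": 0, "y": 0, "z": 0, "turn": 0, "grip": 1}, {"x": 0, "y": 0, "z": 0, "turn": 0, "grip": 1}, {"x": 0, "y": 0, "z": 0, "turn": 0, "grip": 1}]}}

```text
time: 13.4
ee_pos: [0.5525, -0.302, 0.1296]
eef_rot: [3.141, -0.009, 1.429]
force: [-0.1, 0.6, 6.3]
opening: 0.0235
grip_force: 34.3
```

>>> {"api": "send_rows", "payload": {"plan": [{"x": 0, "y": 0, "z": -0.01, "turn": 0, "grip": 1}, {"x": 0, "y": 0, "z": -0.03, "turn": 0, "grip": 1}, {"x": 0, "y": 0, "z": -0.035, "turn": 0, "grip": 1}, {"x": 0, "y": 0, "z": -0.035, "turn": 0, "grip": 1}, {"x": 0, "y": 0, "z": -0.035, "turn": 0, "grip": 1}, {"x": 0, "y": 0, "z": -0.035, "turn": 0, "grip": 1}, {"x": 0, "y": 0, "z": 0, "turn": 0, "grip": 1}]}}

```text
time: 14.28
ee_pos: [0.5526, -0.3039, 0.311]
eef_rot: [3.139, -0.008, 1.429]
force: [0.2, 0.1, -0.8]
opening: 0.0233
grip_force: 34.7
```

>>> {"api": "send_rows", "payload": {"plan": [{"x": 0.02, "y": 0.003, "z": 0, "turn": 0, "grip": 1}, {"x": 0.043, "y": 0.0065, "z": 0, "turn": 0, "grip": 1}, {"x": 0.043, "y": 0.0065, "z": 0, "turn": 0, "grip": 1}, {"x": 0.043, "y": 0.0065, "z": 0, "turn": 0, "grip": 1}, {"x": 0.043, "y": 0.0065, "z": 0, "turn": 0, "grip": 1}, {"x": 0.043, "y": 0.0065, "z": 0, "turn": 0, "grip": 1}, {"x": 0.043, "y": 0.0065, "z": 0, "turn": 0, "grip": 1}, {"x": 0.043, "y": 0.0065, "z": 0, "turn": 0, "grip": 1}, {"x": 0.043, "y": 0.0065, "z": 0, "turn": 0, "grip": 1}, {"x": 0.043, "y": 0.0065, "z": 0, "turn": 0, "grip": 1}, {"x": 0.023, "y": 0.0035, "z": 0, "turn": 0, "grip": 1}, {"x": 0, "y": 0, "z": 0, "turn": 0, "grip": 1}]}}

```text
time: 15.78
ee_pos: [0.6764, 0.116, 0.3093]
eef_rot: [-3.136, -0.009, 1.433]
force: [-0.2, -0.6, -2.0]
opening: 0.0231
grip_force: 34.7
```

Run:
```python
from h import *
a,C=wsnap('w5.png');b=snap('scene','s5.png');c=snap('top','t5.png')
print(ray('top',284.75,162.75,.09))
K=np.array(camera_info('wrist')['mtx']);p=K@(np.linalg.inv(C)@[.678,.1135,.09,1])[:3];print(p[:2]/p[2],proj('scene',[.678,.1135,.09]))
f=cv2.resize(a[60:360,160:480],(640,600))
cv2.imwrite('pics/w5b.png',f[:,:,::-1])
```

```text
15.78 [0.6764 0.116  0.3093] [-3.136 -0.009  1.433] [-0.2 -0.6 -2. ] 0.023106067596739898 34.66019868850708
[0.67830592 0.11409744 0.09      ]
[321.00804224 173.38925469] [388.11700963 217.73554682]
```

View pics/w5b.png

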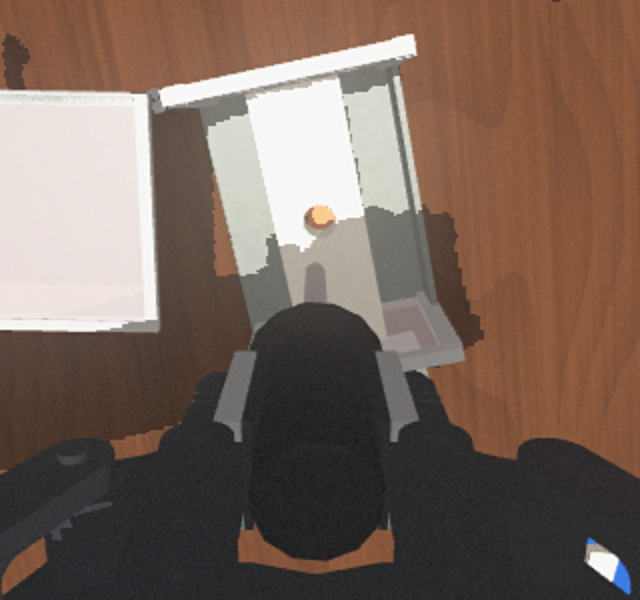

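The hole's mouth is at about full pixel (319.5,168.5), and the rod's lower end at about (317.5,192). That was my last view, so I'm refining these numerically.

Run:
```python
import cv2
im=cv2.imread('pics/w5.png')
print('gray');g=cv2.cvtColor(im,6)
for y in range(158,180):print(y,*['%3d'%v for v in g[y,308:332]])
for y in range(186,202):print(y,*['%3d'%v for v in g[y,306:332]])
c=im[158:180,308:332];print('R-B')
for y in range(22):print(y+158,*['%4d'%(int(v[2])-int(v[0])) for v in c[y]])
```

```text
gray
158 247 247 247 247 247 247 247 247 247 247 247 247 247 247 247 247 247 247 247 247 247 247 247 247
159 247 247 247 247 247 247 247 247 247 247 247 247 247 247 247 247 247 247 247 247 247 247 247 247
160 247 247 247 247 247 247 247 247 247 247 248 248 247 247 247 247 247 247 247 247 247 247 247 247
161 247 247 247 247 247 247 247 248 248 249 249 249 249 248 248 248 248 247 247 247 247 247 247 247
162 247 247 247 247 247 248 249 250 250 250 215 240 236 247 249 250 249 248 247 247 247 247 247 247
163 247 247 247 247 248 250 251 246 196 220 209 211 207 211 222 179 247 250 248 247 247 247 247 247
164 247 247 247 248 249 252 204 124 117 208 211 210 210 209 215 213 231 207 250 248 247 247 247 247
165 247 247 247 249 252 231 138 123 213 212 212 211 209 208 210 211 212 218 248 249 247 247 247 247
166 247 247 248 251 234 129 126 125 209 211 212 212 209 211 213 214 211 206 230 249 248 247 247 247
167 247 247 249 253 176 130 128 123 209 211 211 213 210 212 209 213 213 209 207 246 249 248 247 247
168 247 247 249 254 117 107 125 126 211 211 211 209 211 207 212 210 215 213 208 208 250 249 248
[... 4864 characters left out ...]
   32   34   60   65   61   47   50   14   15   20   20   21   20   19   22   21
175    0    0    1    0    6   20   19   21   15   19   16   15   14   15   17   19   19   20   16   18   21   21   24   21
176    0    0    0    0    1    5   26   20   19   21   21   20   17   16   19   18   19   20   18   22   21   22   21   20
177    0    0    0    0    0    0    6   20   26   19   19   20   19   18   19   19   19   22   20   20   20   22   21   19
178    0    0    0    0    0    0    0    2    5   11   20   22   18   22   21   18   19   20   21   23   19   19   19   19
179    0    0    0    0    0    0    0   -1   -2    0   24   23   22   19   20   22   20   19   20   22   17   20   21   19
```

Run:
```python
from h import *
C=np.load('pics/w5.png.npy')
h=wray(C,319.6,170.4,.09);t=wray(C,317.2,195.6,.1947)
print(h,t,h-t)
t=cv2.imread('pics/t1.png')[:,:,::-1].astype(int)
for y in range(157,170):print(y,*['%3d'%v for v in t[y,278:293].sum(1)//3])
s=cv2.imread('pics/s5.png');g=cv2.cvtColor(s,6)
print('tip pred scene',proj('scene',[.6764,.116,.195]),'flange',proj('scene',[.6764,.116,.295]))
for y in range(160,240,2):print(y,*['%3d'%v for v in g[y,370:408]])
```

```text
[0.67690485 0.11704968 0.09      ] [0.67474115 0.11512951 0.1947    ] [ 0.00216371  0.00192017 -0.1047    ]
157 248 248 248 248 248 248 248 248 248 248 248 248 248 248 248
158 249 249 249 249 249 249 248 248 248 248 248 248 248 248 248
159 249 249 249 249 249 249 243 243 249 249 249 249 249 249 249
160 249 249 249 249 234 189 150 168 202 248 249 249 249 249 249
161 249 249 249 249 168 133 100  96 112 224 249 249 249 249 249
162 249 249 249 242 156  70  42  38  54 174 248 249 249 249 249
163 249 249 249 249 169  99  97  97 180 217 249 249 249 249 249
164 249 249 249 249 214 106  99 181 200 241 249 249 249 249 249
165 249 249 249 249 248 237 196 225 247 249 249 249 249 249 249
166 249 249 249 249 249 249 248 248 249 249 249 249 249 249 249
167 249 249 249 249 249 249 249 249 249 249 249 249 249 249 249
168 249 249 249 249 249 249 249 250 249 250 249 250 250 249 249
169 250 249 249 250 250 250 249 249 249 249 232 231 231 210 209
tip pred scene [393.26145113 194.24328445] flange [398.22328507 169.80393895]
160 218 218 219 219 219 220 220 221 222 223 222 223 222 222 222 222 222 222 223 22
[... 5457 characters left out ...]
 123 113 107 101  96  90  85  79  75  67  57  52  55  57  62  71  83  88  90
232 128 125 121 121 123 129 135 140 143 142 141 135 139 152 167 175 179 172 143 105  86  80  74  66  58  52  53  58  60  67  74  82  86  88  90  90  95 109
234 128 130 126 123 121 123 126 128 127 120 110 104 103 106 113 116 112 100  81  60  51  52  57  62  68  76  81  87  88  87  92 101 107 115 131 142 150 163
236 125 127 126 123 121 121 123 122 113  98  86  80  74  66  54  52  52  56  59  66  74  82  84  88  88  89  93 107 130 143 150 161 171 174 178 179 177 174
238 116 117 118 116 116 118 121 116  99  72  53  51  55  59  66  74  81  85  88  88  93 100 106 116 131 143 150 162 174 180 179 178 176 171 161 147 132 121
```

>>> {"api": "send_rows", "payload": {"plan": [{"x": 0.0014, "y": 0.0019, "z": 0.02, "turn": 0, "grip": 1}, {"x": 0, "y": 0, "z": 0.025, "turn": 0, "grip": 1}, {"x": 0, "y": 0, "z": 0.025, "turn": 0, "grip": 1}, {"x": 0, "y": 0, "z": 0.012, "turn": 0, "grip": 1}, {"x": 0, "y": 0, "z": 0, "turn": 0, "grip": 1}, {"x": 0, "y": 0, "z": 0, "turn": 0, "grip": 1}]}}

```text
time: 16.68
ee_pos: [0.6791, 0.1148, 0.231]
eef_rot: [-3.141, -0.01, 1.429]
force: [-0.1, -0.2, -0.5]
opening: 0.0233
grip_force: 34.6
```

Run:
```python
from h import *
a,C=wsnap('w6.png');b=snap('scene','s6.png');c=snap('top','t6.png')
K=np.array(camera_info('wrist')['mtx']);
for P in((.6769,.117,.09),(.678,.114,.09)):
  p=K@(np.linalg.inv(C)@[*P,1])[:3];print(p[:2]/p[2])
g=cv2.cvtColor(a,7)
for y in range(172,206):print(y,*['%3d'%v for v in g[y,304:334]])
g=cv2.cvtColor(b,7);print('scene')
for y in range(200,234):print(y,*['%3d'%v for v in g[y,370:408]])
```

```text
16.68 [0.6791 0.1148 0.231 ] [-3.141 -0.01   1.429] [-0.1 -0.2 -0.5] 0.023326199551618625 34.62988615036011
[315.43355505 185.11656209]
[317.15187985 188.23225612]
172 247 247 247 247 247 247 247 247 247 247 247 247 247 247 247 247 247 247 247 247 247 247 247 247 247 247 247 247 247 247
173 247 247 247 247 247 247 247 247 247 248 248 248 248 248 247 247 247 247 247 247 247 247 247 247 248 248 248 248 248 249
174 247 247 247 247 247 247 248 248 249 248 247 246 246 248 248 248 248 247 247 247 247 247 247 249 251 253 254 254 254 255
175 247 247 247 247 248 250 248 249 238 221 221 223 222 231 229 243 250 250 249 248 247 247 248 251 180 161 165 162 165 164
176 247 247 247 248 251 252 189 224 199 201 199 200 201 199 200 216 220 249 253 251 249 249 249 253 186 167 169 164 168 169
177 247 247 248 251 241 192 122 110 198 202 201 200 203 204 206 128 115 146 144 255 255 255 255 255 188 167 170 169 169 169
178 247 248 250 243 159 120 118 117 202 203 201 205 207 210 127 120 124 123 125 154 158 160 160 164 167 166 168 169 171 171
179 248 250 243 157 123 122 130 118 200 204 203 207 128 120 122 121 
[... 7889 characters left out ...]
 136 131 125 118 109 102  97  94  91  84  75  68  60  56  53  60  75  86  87
230 123 123 123 125 132 140 144 145 145 145 144 144 144 143 143 148 155 155 141 122 112 107 102  95  90  84  79  75  66  56  52  52  55  60  70  81  89  89
231 126 122 121 123 127 133 141 143 145 144 144 144 142 139 139 149 163 166 143 113  97  93  89  84  75  66  60  56  52  50  57  65  74  79  83  88  90  94
232 128 124 121 122 123 129 135 140 143 143 141 137 131 126 124 133 151 159 138 105  86  80  75  65  56  52  53  57  59  66  74  81  87  88  90  91  94 110
233 130 127 123 121 123 125 130 136 138 135 128 122 115 108 103 106 117 128 114  87  67  59  55  51  51  58  66  74  77  81  85  88  90  93 101 107 116 136
```

Run:
```python
from h import *
C=np.load('pics/w6.png.npy')
h=wray(C,315.2,184.6,.09)
for z in (.114,.1164,.119):
  t=wray(C,317.2,195.5,z);print('wrist',h,t,h-t)
print('scene hole',ray('scene',388.4,217.8,.09),'top hole',ray('top',284.6,162.4,.09))
for z in(.1164,):print('scene tip',ray('scene',389.4,212.3,z),proj('scene',t),proj('scene',h))
# top cam: can tool be seen
```

```text
wrist [0.67676289 0.11748961 0.09      ] [0.6780235  0.11345223 0.114     ] [-0.00126062  0.00403738 -0.024     ]
wrist [0.67676289 0.11748961 0.09      ] [0.67811533 0.11405338 0.1164    ] [-0.00135244  0.00343623 -0.0264    ]
wrist [0.67676289 0.11748961 0.09      ] [0.67821481 0.11470463 0.119     ] [-0.00145192  0.00278498 -0.029     ]
scene hole [0.67852123 0.11417632 0.09      ] top hole [0.67948328 0.11460501 0.09      ]
scene tip [0.67839264 0.11386392 0.1164    ] [389.73970434 211.62397013] [389.12377229 217.04335402]
```

>>> {"api": "send_rows", "payload": {"plan": [{"x": 0.002, "y": -0.0013, "z": 0.006, "turn": 0, "grip": 1}, {"x": 0, "y": 0, "z": 0.007, "turn": 0, "grip": 1}, {"x": 0, "y": 0, "z": 0.005, "turn": 0, "grip": 1}, {"x": 0, "y": 0, "z": 0, "turn": 0, "grip": 1}, {"x": 0, "y": 0, "z": 0, "turn": 0, "grip": 1}, {"x": 0, "y": 0, "z": 0, "turn": 0, "grip": 1}]}}

```text
time: 17.58
ee_pos: [0.6779, 0.1174, 0.212]
eef_rot: [-3.14, -0.01, 1.429]
force: [0.4, 0.9, -2.0]
opening: 0.0234
grip_force: 34.6
```

Run:
```python
from h import *
a,C=wsnap('w7.png');b=snap('scene','s7.png')
g=cv2.cvtColor(a,7)
for y in range(175,204):print(y,*['%3d'%v for v in g[y,300:334]])
g=cv2.cvtColor(b,7);print('scene')
for y in range(204,228):print(y,*['%3d'%v for v in g[y,376:404]])
```

```text
17.57 [0.6779 0.1174 0.212 ] [-3.14  -0.01   1.429] [ 0.4  0.9 -2. ] 0.023419633834258997 34.62984502315521
175 247 247 247 247 247 247 247 247 247 247 247 247 247 247 247 247 247 247 247 247 247 247 247 247 247 247 247 247 247 247 247 247 247 248
176 247 247 247 247 247 247 247 247 247 247 247 247 247 247 247 247 247 247 247 247 247 247 247 247 247 248 248 248 248 248 248 249 250 252
177 247 247 247 247 247 247 247 247 247 247 247 247 247 247 247 247 247 247 247 247 247 247 247 247 249 251 253 254 254 254 254 255 255 180
178 247 247 247 247 247 247 247 247 247 247 247 247 247 247 247 247 247 247 247 247 247 247 247 248 251 176 153 160 160 162 159 159 162 164
179 247 247 247 247 247 247 247 247 247 247 247 247 247 247 247 247 247 247 247 247 247 248 248 249 252 182 158 166 164 165 166 165 164 166
180 247 247 247 247 247 247 247 247 247 247 247 247 247 247 248 248 248 248 248 249 250 252 254 254 255 255 182 165 165 163 166 166 167 166
181 247 247 247 247 247 247 247 247 247 247 247 248 249 250 251 251 249 249 252 253 255 177 157 159 158 159 164 163 167 167 167 161 166 168
182 247 247 
[... 5157 characters left out ...]
 171
222 148 148 148 148 148 149 148 148 148 149 148 147 149 149 149 149 147 146 154 189 231 240 228 199 173 159 151 145
223 148 148 148 148 147 148 149 148 149 148 148 149 149 149 148 149 147 146 146 158 181 186 171 154 145 143 142 139
224 149 148 148 148 149 148 148 147 148 149 148 148 148 148 148 148 147 145 145 145 150 150 145 142 140 139 135 125
225 148 149 149 148 148 149 148 148 148 148 148 148 148 147 145 146 145 145 144 144 143 142 138 135 131 125 118 107
226 148 148 148 149 148 149 148 148 148 148 146 147 145 145 146 145 146 144 143 142 139 135 126 118 114 108 102  95
227 148 148 148 149 147 147 147 146 146 146 145 145 144 145 145 145 143 140 136 131 127 118 108 102  98  94  91  84
```

Run:
```python
from h import *
C=np.load('pics/w7.png.npy')
h=wray(C,316.9,192.3,.09)
for z in (.095,.0974,.1):
  t=wray(C,317.2,195.5,z);print('wrist',h,t,h-t)
K=np.array(camera_info('wrist')['mtx']);p=C[:3,3]
for o in(.112,.1146,.117):
  P=t.copy();P[2]=.212-o
  q=np.linalg.inv(C)@[*P,1];print(o,'rod px width',330.12*.008/q[2])
print(9.75*1,'tip dir scene',proj('scene',[.678,.1175,.0974]),proj('scene',h))
```

```text
wrist [0.67662768 0.11751407 0.09      ] [0.67668466 0.11603077 0.095     ] [-5.69774986e-05  1.48329941e-03 -5.00000000e-03]
wrist [0.67662768 0.11751407 0.09      ] [0.67677903 0.11663235 0.0974    ] [-0.00015135  0.00088172 -0.0074    ]
wrist [0.67662768 0.11751407 0.09      ] [0.67688126 0.11728406 0.1       ] [-0.00025358  0.00023001 -0.01      ]
0.112 rod px width 10.031125791743603
0.1146 rod px width 9.936160825415875
0.117 rod px width 9.850082953058365
9.75 tip dir scene [389.62975532 215.82371305] [389.11033892 217.00742768]
```

>>> {"api": "send_rows", "payload": {"plan": [{"x": 0.0006, "y": 0, "z": 0, "turn": 0, "grip": 1}, {"x": 0, "y": 0, "z": 0.006, "turn": 0, "grip": 1}, {"x": 0, "y": 0, "z": 0.006, "turn": 0, "grip": 1}, {"x": -0.0001, "y": 0, "z": 0.008, "turn": 0, "grip": 1}, {"x": 0, "y": 0, "z": 0, "turn": 0, "grip": 1}, {"x": 0, "y": 0, "z": 0, "turn": 0, "grip": 1}]}}

```text
time: 18.42
ee_pos: [0.6779, 0.118, 0.1917]
eef_rot: [-3.139, -0.009, 1.429]
force: [-1.4, 0.1, -0.4]
opening: 0.0229
grip_force: 34.6
```

Run:
```python
from h import *
a,C=wsnap('w8.png')
g=cv2.cvtColor(a,7)
for y in range(184,214):print(y,*['%3d'%v for v in g[y,300:336]])
K=np.array(camera_info('wrist')['mtx']);p=K@(np.linalg.inv(C)@[.6766,.1175,.09,1])[:3];print(p[:2]/p[2],18*330/p[2]/1000)
```

```text
18.43 [0.6779 0.118  0.1917] [-3.139 -0.009  1.429] [-1.4  0.1 -0.4] 0.022850267537968795 34.62983965873718
184 246 246 246 246 246 246 246 246 246 246 246 246 247 247 248 248 248 248 249 253 255 171 152 158 159 155 154 156 158 161 161 162 158 160 159 158
185 246 246 246 246 246 246 246 246 246 246 246 246 248 250 253 254 254 255 255 169 152 151 155 157 158 155 158 157 161 161 159 160 159 159 161 160
186 246 246 246 246 246 246 246 246 246 246 246 247 249 167 144 150 149 152 151 152 155 158 158 157 156 156 157 159 160 160 161 160 159 161 158 159
187 247 246 246 246 246 246 246 246 247 247 248 248 250 255 173 156 160 154 157 158 156 160 157 157 157 157 156 158 156 160 159 159 157 158 159 160
188 247 246 246 246 246 246 246 247 248 251 254 255 255 254 164 148 150 140 139 150 150 151 158 159 153 157 155 156 158 156 160 158 159 162 159 156
189 246 246 246 246 246 246 246 247 251 167 148 148 142 123 119 116 112 116 113 111 122 123 137 153 156 157 157 153 155 159 158 155 158 157 159 161
190 247 246 246 246 246 246 247 249 254 170 149 130 111 113 114 113 117 114 117 115 118 110 112 122 139 
[... 2794 characters left out ...]
4 117 114 128 151 150 151 153 153 153 155 150 153 156 153 154
210 156 155 154 152 156 155 151 152 155 156 156 156 118 114 119 117 117 119 115 119 115 116 116 131 150 152 153 152 151 152 151 150 151 153 155 155
211 154 157 155 158 157 153 153 155 155 159 107 100  74  71  69  71  70  83  86  82  85  97 100 116 129 129 155 158 157 152 152 151 154 149 155 151
212 153 150 155 155 158 155 158 161 107  63  60  61  62  64  65  64  65  67  65  64  61  57  59  62  63  60  53  71 124 155 155 155 151 150 151 153
213 153 152 155 160 163 104  99  60  61  64  65  64  66  68  66  69  68  63  65  65  65  63  66  59  62  62  60  61  57  71 126 157 153 156 150 156
[317.0236303  199.38563643] 23.435712230436614
```

>>> {"api": "send_rows", "payload": {"plan": [{"x": 0, "y": 0, "z": 0.007, "turn": 0, "grip": 1}, {"x": -0.0001, "y": 0, "z": 0.008, "turn": 0, "grip": 1}, {"x": -0.0001, "y": 0, "z": 0.008, "turn": 0, "grip": 1}, {"x": -0.0001, "y": 0, "z": 0.008, "turn": 0, "grip": 1}, {"x": 0, "y": 0, "z": 0, "turn": 0, "grip": 1}, {"x": 0, "y": 0, "z": 0, "turn": 0, "grip": 1}, {"x": 0, "y": 0, "z": 0, "turn": 0, "grip": 1}]}}

```text
time: 19.35
ee_pos: [0.678, 0.1181, 0.1612]
eef_rot: [-3.14, -0.01, 1.429]
force: [0.2, -0.6, -1.3]
opening: 0.0236
grip_force: 34.6
```

Run:
```python
from h import *
C8=np.load('pics/w8.png.npy');print('w8',wray(C8,317.1,199,.09)-wray(C8,317.2,195.5,.0771))
a,C=wsnap('w9.png')
K=np.array(camera_info('wrist')['mtx']);p=K@(np.linalg.inv(C)@[.6766,.1175,.09,1])[:3];print(p[:2]/p[2],18*330/p[2]/1000)
g=cv2.cvtColor(a,7)
for y in range(196,216):print(y,*['%3d'%v for v in g[y,296:340]])
```

```text
w8 [4.58435406e-05 5.02558086e-04 1.29000000e-02]
19.35 [0.678  0.1181 0.1612] [-3.14  -0.01   1.429] [ 0.2 -0.6 -1.3] 0.023590706809216672 34.62992012500763
[316.52170248 211.1326936 ] 26.529920669857187
196 243 242 241 241 241 241 241 243 247 254 150 136 137 140 140 141 142 137 139 137 135 136 136 138 138 140 138 135 137 137 138 135 140 139 139 138 140 142 138 142 142 141 138 136
197 242 243 241 240 241 241 241 246 139 132 136 134 138 139 138 137 139 137 139 138 138 141 139 138 138 141 135 136 139 138 138 138 137 136 139 138 140 140 143 137 136 137 138 139
198 242 243 241 241 241 240 243 249 148 132 138 137 138 140 138 137 133 138 133 135 129 130 128 132 131 134 140 136 139 136 136 137 138 137 141 138 140 139 136 139 137 139 137 141
199 243 243 243 242 243 244 245 252 150 135 135 138 143 141 137 130 133 120 120 113 111 103 111 112 120 125 130 134 135 136 136 138 139 139 136 140 140 142 142 139 137 139 141 134
200 242 245 247 248 249 249 253 143 134 135 139 137 134 133 123 115 100 102 105 107 105 102 105 105 105 106 105 123 133 132 138 135 135 134 140 137 143 141 138 137 140 137 137
[... 2004 characters left out ...]
 139 136 135 134 121 123 126 124  89  58  64  60  58  58  56  54  58  59  56  57  58  57  57  58  55  52  53  63 100 119 130 129 137 137 134 138 137 135 138 136
213 139 136 135 137 139 141 137 135 127  88  84  61  59  58  61  60  62  54  62  63  64  64  60  57  58  61  61  60  56  57  59  53  53  63 100 136 139 138 139 138 134 135 135 137
214 137 138 141 137 138 142  94  92  59  53  54  63  55  62  61  64  64  62  59  59  64  62  61  63  63  56  63  63  61  59  59  61  56  51  50  46  80 139 141 137 139 133 138 135
215 140 137 141 143  94  56  56  50  60  57  60  64  60  57  61  60  60  63  55  54  57  58  56  58  51  59  55  59  59  56  59  56  60  55  59  59  55  45  81 141 137 136 137 135
```

```bash
python3 -c "
from h import *
st();print(finish_job())"
```

```text
19.4 [0.678  0.1181 0.1612] [-3.14  -0.01   1.429] [ 0.3 -0.3 -0.9] 0.02312061501674955 34.62993085384369
the job is handed in; nothing more can be done
None
```

I've handed in the job without seeing a verdict: the guard door stands open at about 1.8 rad, and the probe is held still and upright, within about 1 mm of the hole's centre by camera estimate, with its tip about 47 mm above the table in the clear gap.

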